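Click the collet box shut

ROBOT

A 6-joint arm with a two-finger parallel gripper is mounted at the origin on a cart in front of the work surface, level with it; the furniture and walls round the work are solid. World frame = base frame: x ahead of the robot, y to its left, z up, the work surface at z = 0. Lengths are in m, angles in rad, forces in N, time in s.
With the tool pointing down it reaches from about 0.375 to 0.9 m from the base axis. Payload 3.1 kg.
Tool frame: the origin (TCP) lies at the very end of the fingers, on their centre line; the grasp point (between the pads) lies 19 mm behind it; x points along the fingers, y is the direction in which the jaws open and shut, and the axes are right-handed (so a half turn about x gives the same grasp; the last joint's range is limited). The gripper opens to 85 mm and grips with 20 to 120 N. Pads are 22 mm wide; open, the fingers measure 114 mm over their backs; the gripper's body (76 mm by 85 mm) begins 54 mm behind the grasp point. The pads swing forward as they close: fully open they stand 13 mm farther back than shut.
Start: joints at [-1.385, 0.527, 1.433, -0, 1.181, -0.178], TCP at [0.223, -0.584, 0.231] pointing down, gripper open.
Joint ranges: [-3.08, 3.08], [-0.75, 2.2], [0.22, 2.44], [-1.43, 4.57], [0, 2.65], [-2.85, 2.85]. Speed limits (rad/s): [2.79, 2.79, 3.14, 3.14, 3.14, 3.14].

INTERFACE

Orientations are given as a unit quaternion [x, y, z, w].
In Python, from station import manip gives the robot as it stands.
- The arm moves only by the shell command python3 -m jog 'ROWS' [FORCE]. ROWS is a JSON object of lists of equal length, an entry for each row: "linear": the shift along the tool's x, y, z in cm, a list of three; "twist": the turn about the tool's x in rad; "claw": the opening, from -1 (shut) to 1 (fully open). A call has 1 to 20 rows; each row is the pose to reach, as a shift and turn from the pose commanded when the call began, along the tool's axes at that moment; what a row does not reach only later rows make up. A row lasts 1/12 s, in which the tool goes at most 41.7 mm and 7.16 degrees, less where a joint would pass 70% of its speed; a pose out of reach is approached as far as the arm can. A call with a gripper value outside its range is refused whole. The fingers move at their own pace and stop on an object; FORCE is the grip in N (left out, the last holds). Time passes only in rows, so rows that repeat a pose let the fingers close. It gives the time, the measured TCP pose, the force and the opening at its end, in the units of the state.
- manip.sense(): the state, without advancing time (a new reading comes with each control period).
- manip.snapshot(name): name is "scene" or "top" or "wrist"; returns a dict with "pixels" (384x512x3 uint8, red, green, blue), "camera_matrix" (3x3 intrinsics, pixels), "R" (3x3) and "t" (3): a world point X has camera coordinates R X + t. Camera axes: x right, y down, z forward; pixel columns grow to the right and rows downward; lengths in m; the calibration is good to about 2 mm. The wrist camera is an equidistant fisheye: a pixel r from the principal point sees the ray r / f radians off the axis. A picture is of the moment at which its call begins. There is no depth.
- manip.sign_off(): hands the job in, once; it reports no verdict.
The state is a dict: "t": time; "q": joint angles; "qd": joint speeds; "tau": joint torques, N m; "tcp_pos": TCP position; "tool_rot": TCP orientation; "force": force on the tool from outside, world axes, zero at the start; "ft_torque": the same for the moment, N m; "finger_gap": opening from 0.0 (shut) to 1.0 (fully open).
Only numpy, scipy, OpenCV 4.12 (cv2) and the standard library are available. Lean on these libraries where they do the work, as an engineer would, in place of code of your own. Each camera call takes 0.05 s, during which the arm holds its last target.

TASK

Two slide-cover boxes are screwed down on the work table, both standing part open. Slide the cover of the box that holds the steel collets along its rails until its spring tab clicks over the end wall and the cover is fully home, then let go; leave the cover of the empty box where it is.

Things in the scene. Friction and masses are not known exactly. Their poses are not given: they have to be found in the camera images.
- collet_box: The box to close: light wood, 180 mm long (its x), 101 wide over its rails (y), 56 high, fixed to the table by a metal ear at each end; three steel collets stand in it. Origin: centre of its underside, on the table. Its x axis points along the rails to the latch end, the way the cover closes; z is up. Low aluminium rails along both long sides (tops 55.5 mm up) hold the cover down.
- cover (a joint): How far the collet box's cover is open (m): 0 fully home; starts 0.06 to 0.095. Sliding takes 2 N or so. Between about 0.014 and 0.008 the steel spring tab at its leading edge rides over the ledge on the end wall, which takes about 5 to 10 N; then it drops behind the wall and the cover meets a hard stop at 0. Without the click it is not home.
- cover_grip (a point): Centre of the dark wooden grip block on the collet box's cover, 66.5 mm above the table; axes as the box's. Block: 14 mm along x (sliding direction), 32 along y, 28 high, from the cover's top face (52.5 mm above the table) to 80.5 mm. Pinch it from above across its 14 mm or push it from behind; the cover cannot lift. Home, the block is 10 mm from the box's centre towards the latch end.
- other_cover_grip (a point): Centre of the same grip block on the cover of the look-alike second box, which is empty. That cover is also part open and slides just as easily; it must stay where it is.

How it is judged:
By the outcome, as a careful person would: the job done as asked, in the order asked, and still so for the second after the job is handed in, with the robot touching nothing.
It also fails if it takes over 32 s, if anything falls off the work surface, if the arm or the gripper's body presses on something with over 40 N, if the wrist force passes 120 N, or if a joint passes its speed limit or range.

## Working session

There is one attempt and no reset: what is moved stays moved. The work goes in short steps, Python scripts to look and compute and a shell command to move; the robot and the scene stay as the last step left them, time stands still between calls to the robot, and variables do not carry over. Pictures are saved under pics/ and viewed, and the job is handed in when it is done.

```bash
ls; mkdir -p pics; python3 - <<'E'
from station import manip
import cv2,numpy as np
for n in ["scene","top","wrist"]:
    s=manip.snapshot(n); cv2.imwrite(f"pics/{n}0.png",s["pixels"][:,:,::-1]); print(n,np.round(s["camera_matrix"],1).tolist(),np.round(s["R"],3).tolist(),np.round(s["t"],3).tolist())
print(manip.sense())
E
```

```text
pics
scene [[367.8, 0.0, 258.3], [0.0, 367.8, 192.1], [0.0, 0.0, 1.0]] [[0.99, -0.141, 0.005], [-0.121, -0.87, -0.478], [0.072, 0.473, -0.878]] [-0.562, 0.101, 0.891]
top [[389.2, 0.0, 249.7], [0.0, 389.2, 189.1], [0.0, 0.0, 1.0]] [[0.015, -0.999, 0.034], [-0.985, -0.021, -0.174], [0.174, -0.031, -0.984]] [-0.022, 0.591, 0.82]
wrist [[297.3, 0.0, 259.1], [0.0, 297.3, 193.7], [0.0, 0.0, 1.0]] [[0.357, -0.934, -0.002], [-0.901, -0.345, 0.263], [-0.247, -0.092, -0.965]] [-0.624, -0.034, 0.378]
{'t': 0.15, 'q': array([-1.38448488e+00,  5.28241249e-01,  1.43363981e+00, -3.20976060e-05,
        1.18137587e+00, -1.78511545e-01]), 'qd': array([-0.00051736, -0.00146552, -0.00503396, -0.00022072,  0.00057991,
       -0.00076334]), 'tau': array([ 3.89700299e-04, -4.42742229e+01, -1.78276849e+01, -2.80362437e-04,
        5.58790925e-03, -3.77235054e-06]), 'tcp_pos': array([ 0.22289725, -0.58330436,  0.23055527]), 'tool_rot': array([-0.69536143, -0.12886285,  0.69538701, -0.12768613]), 'force': array([-0.66290958, -0.07233363,  0.37838707]), 'ft_torque': array([-0.00630867,  0.08989461,  0.00898532]), 'finger_gap': 1.0031349068406175}
```

View pics/scene0.png

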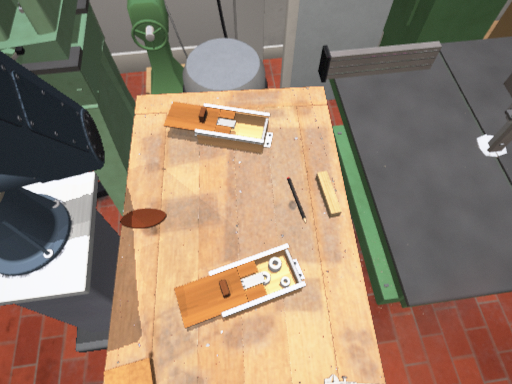

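View pics/top0.png

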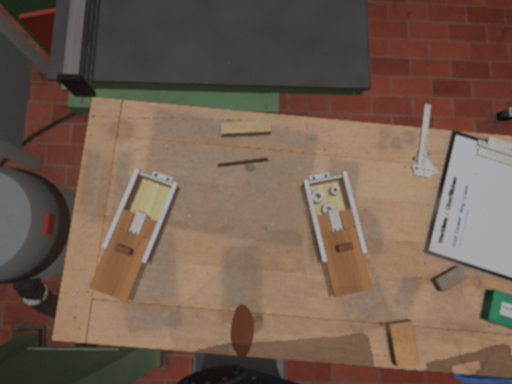

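View pics/wrist0.png

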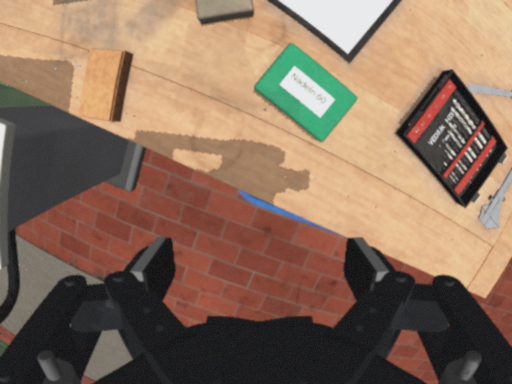

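The top view shows the collet box at right, with its grip at about (344,247) and its collets near (325,198). The empty box is at left, with its grip at (124,249). In the scene view the collet box's grip is at about (225,289). A brown ellipse sits at (242,330) in top and (143,217) in scene. I'll zoom in before measuring.

```bash
python3 - <<'E'
import cv2,numpy as np
a=cv2.imread("pics/top0.png")[165:305,285:385]; b=cv2.imread("pics/scene0.png")[235:335,165:315]
A=cv2.resize(a,None,fx=4,fy=4,interpolation=cv2.INTER_CUBIC);cv2.imwrite("pics/topz.png",A)
cv2.imwrite("pics/scenez.png",cv2.resize(b,None,fx=5,fy=5,interpolation=cv2.INTER_CUBIC))
E
```

```text
(no output)
```

View pics/topz.png

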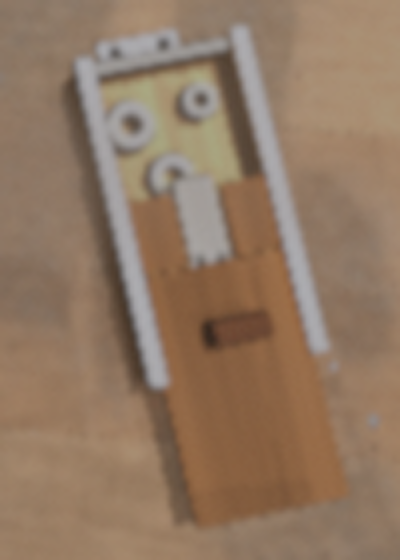

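View pics/scenez.png

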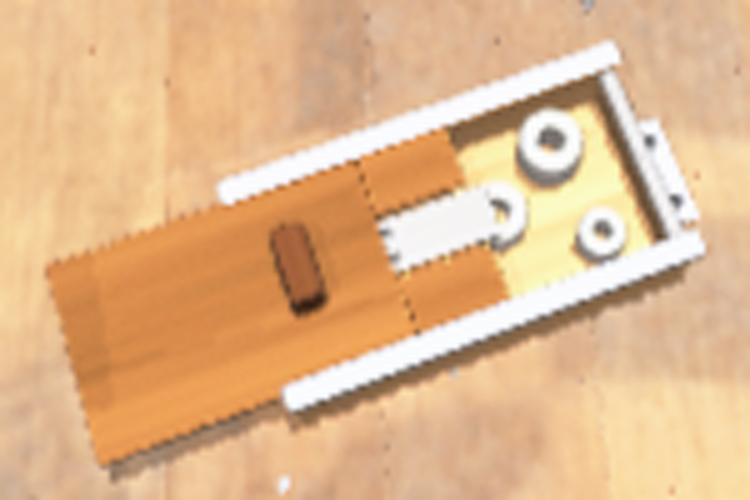

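```bash
cat > h.py <<'E'
import cv2,numpy as np
from station import manip
def ray(s,uv):
    K=s["camera_matrix"];d=np.linalg.inv(K)@np.array([*uv,1.]);R=np.array(s["R"]);t=np.array(s["t"])
    return -R.T@t, R.T@d/np.linalg.norm(d)
def tri(rs):
    A=np.zeros((3,3));b=np.zeros(3)
    for c,d in rs:
        P=np.eye(3)-np.outer(d,d);A+=P;b+=P@c
    X=np.linalg.solve(A,b);return X,[np.linalg.norm((np.eye(3)-np.outer(d,d))@(X-c)) for c,d in rs]
def plane(r,z): c,d=r; return c+d*(z-c[2])/d[2]
E
python3 - <<'E'
from h import *
np.set_printoptions(precision=4,suppress=True)
T=manip.snapshot("top");S=manip.snapshot("scene")
def tz(x,y):return (x/4+285-.375, y/4+165-.375)
def sz(x,y):return (x/5+165-.4, y/5+235-.4)
for n,a,b in [("blocktop",tz(243,327),sz(299,262)),
 ("latchL",tz(86,58),sz(614,48)),("latchR",tz(240,28),sz(698,242)),
 ("openL",tz(158,385),sz(225,190)),("openR",tz(318,350),sz(290,398)),
 ("coverL",tz(198,526),sz(50,270)),("coverR",tz(345,494),sz(103,462)),
 ]:
    X,e=tri([ray(T,a),ray(S,b)]);print(n,X,np.round(e,4), plane(ray(T,a),.0555)[:2],plane(ray(S,b),.0555)[:2])
print("ellipse",tri([ray(T,(242,330)),ray(S,(143,217))]))
print("ogrip",tri([ray(T,(125,248)),ray(S,(204,114))]))
print(plane(ray(T,tz(243,327)),.0805),plane(ray(S,sz(299,262)),.0805))
E
```

```text
blocktop [ 0.4665 -0.2159  0.0791] [0. 0.] [ 0.4673 -0.2225] [ 0.4652 -0.2098]
latchL [ 0.6138 -0.1364  0.062 ] [0.0007 0.0007] [ 0.6158 -0.1375] [ 0.614  -0.1342]
latchR [ 0.6342 -0.2251  0.0568] [0.0006 0.0006] [ 0.6351 -0.2255] [ 0.6338 -0.2249]
openL [ 0.436  -0.1748  0.056 ] [0.0008 0.0008] [ 0.4353 -0.175 ] [ 0.4367 -0.1745]
openR [ 0.4558 -0.2641  0.0537] [0.0003 0.0003] [ 0.4555 -0.2636] [ 0.4562 -0.2644]
coverL [ 0.3604 -0.1968  0.0495] [0.0003 0.0003] [ 0.3613 -0.1952] [ 0.3612 -0.1985]
coverR [ 0.3786 -0.2776  0.0495] [0.0001 0.0001] [ 0.379  -0.2755] [ 0.3797 -0.2786]
ellipse (array([0.2824, 0.    , 0.0116]), [np.float64(0.0001329182174422031), np.float64(0.0001329182174421295)])
ogrip (array([0.4563, 0.2507, 0.0731]), [np.float64(0.0006775183759941029), np.float64(0.00067751837599404)])
[ 0.4664 -0.2155  0.0805] [ 0.4665 -0.2163  0.0805]
```

Two views agree to within 1 mm. The block top is at (0.4665, -0.2159, 0.079), the box yaw is about 0.214 rad and the cover is open about 80 mm. Next I'll work out the move in tool axes.

```bash
cat >> h.py <<'E'
from scipy.spatial.transform import Rotation as Ro
C=np.array([.5351,-.1999]);YAW=0.214
def delta(target):
    s=manip.sense();R=Ro.from_quat(s["tool_rot"]).as_matrix()
    return R.T@(np.array(target)-s["tcp_pos"])*100
def twist():
    s=manip.sense();R=Ro.from_quat(s["tool_rot"]).as_matrix()
    a=R.T@np.array([np.cos(YAW),np.sin(YAW),0]);th=np.arctan2(a[2],a[1]);return R,(th+np.pi/2)%np.pi-np.pi/2
E
python3 - <<'E'
from h import *
R,tw=twist();print(R.round(3),tw,delta([.4665,-.216,.16]))
E
```

```text
[[-0.     0.357 -0.934]
 [ 0.001 -0.934 -0.357]
 [-1.    -0.001 -0.   ]] -1.4199962534307957 [  7.11590579 -25.63878507 -35.86240284]
```

```bash
python3 -m jog '{"linear":[[0.5,-2.1,-3.0],[1,-4.3,-6],[1.5,-6.4,-9],[2,-8.5,-12],[2.6,-10.7,-15],[3.2,-12.8,-18],[3.8,-15,-21],[4.4,-17.1,-23.9],[5,-19.2,-26.9],[5.7,-21.4,-29.9],[6.4,-23.5,-32.9],[7.1,-25.6,-35.9],[7.1,-25.6,-35.9],[7.1,-25.6,-35.9],[7.1,-25.6,-35.9],[7.1,-25.6,-35.9]],"twist":[-0.12,-0.24,-0.36,-0.48,-0.6,-0.72,-0.84,-0.96,-1.08,-1.2,-1.32,-1.42,-1.42,-1.42,-1.42,-1.42],"claw":[1,1,1,1,1,1,1,1,1,1,1,1,1,1,1,1]}'
python3 - <<'E'
from h import *
R,tw=twist();print(R.round(3),tw,delta([.4665,-.216,.06]),manip.sense()["q"])
s=manip.snapshot("wrist");cv2.imwrite("pics/w1.png",s["pixels"][:,:,::-1])
E
```

```text
t: 1.58
tcp_pos: [0.4668, -0.2179, 0.1606]
tool_rot: [0.444, 0.55, -0.444, 0.55]
force: [-0.3, -0.4, 0.4]
finger_gap: 0.995
[[ 0.     0.978  0.211]
 [-0.001  0.211 -0.978]
 [-1.     0.     0.001]] -0.0018632857500890943 [ 1.00573602e+01  5.58276796e-03 -1.97898780e-01] [-6.53618542e-01  4.83829618e-01  1.77741766e+00 -4.69011813e-04
  8.79529481e-01 -8.65456510e-01]
```

View pics/w1.png

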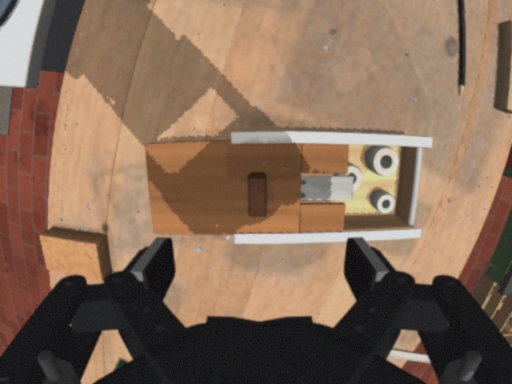

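The wrist picture shows the box aligned with the jaws: grip block at (258,194) midway between the fingers, collets at right. I'll check the block position with a fisheye ray.

```bash
python3 - <<'E'
from h import *
s=manip.snapshot("wrist");K=s["camera_matrix"];p=s["pixels"]
g=cv2.cvtColor(p,cv2.COLOR_RGB2HSV)
m=((p.max(2)<95)).astype(np.uint8);m[:165]=0;m[225:]=0;m[:,:240]=0;m[:,280:]=0
ys,xs=np.nonzero(m);print(len(xs),xs.min(),xs.max(),ys.min(),ys.max())
print(p[194,240:280:2].tolist());print(p[165:225:3,258].tolist())
def fr(u,v):
    d=np.array([u-K[0,2],v-K[1,2]]);r=np.hypot(*d);th=r/K[0,0]
    d=np.array([*(d/r*np.sin(th)),np.cos(th)]);R=s["R"];return -R.T@s["t"],R.T@d
for uv in [(258,194),(258,215),(258,173),(248,194),(268,194)]:
    print(uv,plane(fr(*uv),.0795).round(4))
# rail ends
for uv in [(232,138),(432,142),(236,239),(420,233)]: print(uv,plane(fr(*uv),.0555).round(4))
E
```

```text
996 240 279 165 216
[[107, 73, 49], [108, 74, 51], [107, 75, 50], [107, 75, 50], [84, 60, 41], [83, 57, 41], [85, 54, 40], [83, 55, 40], [85, 55, 41], [84, 57, 41], [89, 60, 42], [87, 58, 42], [80, 50, 34], [70, 52, 37], [92, 64, 41], [96, 68, 44], [100, 69, 48], [106, 73, 49], [107, 73, 48], [107, 74, 50]]
[[96, 67, 45], [100, 69, 48], [84, 58, 40], [44, 29, 23], [54, 36, 29], [75, 50, 36], [78, 51, 35], [81, 56, 40], [79, 53, 39], [87, 57, 42], [86, 57, 41], [85, 57, 41], [85, 57, 41], [85, 58, 42], [84, 56, 39], [85, 54, 39], [85, 57, 43], [94, 64, 43], [125, 86, 56], [139, 96, 62]]
(258, 194) [ 0.4654 -0.2128  0.0795]
(258, 215) [ 0.469  -0.2297  0.0795]
(258, 173) [ 0.4619 -0.1966  0.0795]
(248, 194) [ 0.4578 -0.2145  0.0795]
(268, 194) [ 0.473  -0.2112  0.0795]
(232, 138) [ 0.4355 -0.1767  0.0555]
(432, 142) [ 0.6148 -0.1359  0.0555]
(236, 239) [ 0.456  -0.2649  0.0555]
(420, 233) [ 0.6338 -0.2247  0.0555]
```

The wrist view agrees to about 1 mm, so I'll descend and pinch.

```bash
python3 -m jog '{"linear":[[2,0,-0.1],[4,0,-0.1],[6,0,-0.1],[8,0,-0.1],[9.3,0,-0.1],[10,0,-0.1],[10,0,-0.1],[10,0,-0.1],[10,0,-0.1]],"twist":[0,0,0,0,0,0,0,0,0],"claw":[0.2,0.2,0.2,0.2,0.2,0.2,0.2,0.2,0.2]}' 40
python3 -m jog '{"linear":[[0,0,0],[0,0,0],[0,0,0],[0,0,0],[0,0,0],[0,0,0],[0,0,0],[0,0,0],[0,0,0],[0,0,0]],"twist":[0,0,0,0,0,0,0,0,0,0],"claw":[-0.3,-0.6,-1,-1,-1,-1,-1,-1,-1,-1]}' 40
python3 - <<'E'
from h import *
s=manip.snapshot("wrist");cv2.imwrite("pics/w2.png",s["pixels"][:,:,::-1])
g=np.array([.5449,-.1978])
print(delta([*g,.06]))
E
```

```text
t: 2.43
tcp_pos: [0.4673, -0.2165, 0.0611]
tool_rot: [0.444, 0.55, -0.444, 0.551]
force: [-0.9, 0.3, 0.6]
finger_gap: 0.602
t: 3.27
tcp_pos: [0.467, -0.2158, 0.0611]
tool_rot: [0.443, 0.55, -0.444, 0.551]
force: [-0.9, -0.0, 6.6]
finger_gap: 0.156
[ 0.11133345  7.99159365 -0.09920545]
```

View pics/w2.png

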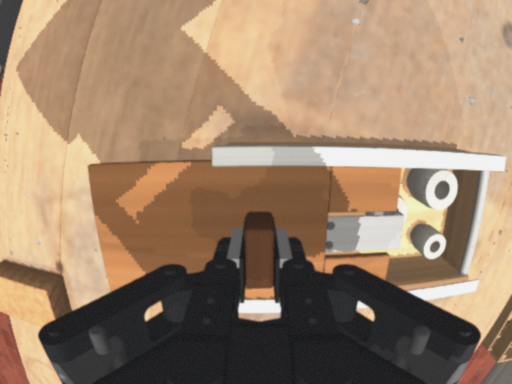

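The block is pinched at about (260,250), with the gap at 13 mm. I'll slide most of the way.

```bash
python3 -m jog '{"linear":[[0,0.4,0],[0,1,0],[0,1.6,0],[0,2.2,0],[0,2.8,0],[0,3.4,0],[0,4,0],[0,4.6,0],[0,5.2,0],[0,5.8,0],[0,6.2,0],[0,6.2,0],[0,6.2,0]],"twist":[0,0,0,0,0,0,0,0,0,0,0,0,0],"claw":[-1,-1,-1,-1,-1,-1,-1,-1,-1,-1,-1,-1,-1]}' 60
python3 - <<'E'
from h import *
s=manip.snapshot("wrist");cv2.imwrite("pics/w3.png",s["pixels"][:,:,::-1])
print(delta([.5449,-.1978,.06]),manip.sense()["force"])
E
```

```text
t: 4.4
tcp_pos: [0.5284, -0.2021, 0.0612]
tool_rot: [0.444, 0.55, -0.443, 0.551]
force: [1.6, 2.6, 5.3]
finger_gap: 0.151
[ 0.12204864  1.70414603 -0.07063418] [2.3016145  3.02832046 4.83126241]
```

View pics/w3.png

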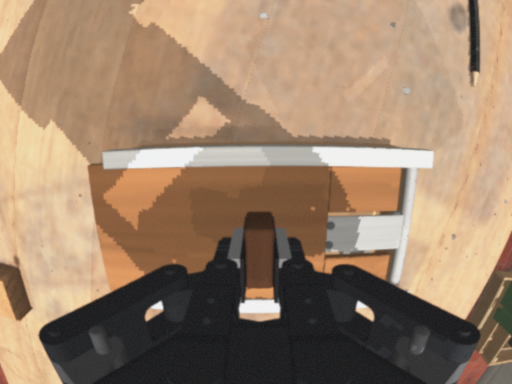

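The cover came along; its tab (to about x=400) is now at the end wall, with about 17 mm left. Now the latch, in smaller steps.

```bash
C='"twist":0'; 
python3 -m jog '{"linear":[[0,0.2,0],[0,0.4,0],[0,0.6,0],[0,0.6,0]],"twist":[0,0,0,0],"claw":[-1,-1,-1,-1]}' 60
python3 -m jog '{"linear":[[0,0.2,0],[0,0.4,0],[0,0.6,0],[0,0.6,0]],"twist":[0,0,0,0],"claw":[-1,-1,-1,-1]}' 60
python3 -m jog '{"linear":[[0,0.2,0],[0,0.4,0],[0,0.4,0],[0,0.4,0]],"twist":[0,0,0,0],"claw":[-1,-1,-1,-1]}' 60
python3 - <<'E'
from h import *
s=manip.snapshot("wrist");cv2.imwrite("pics/w4.png",s["pixels"][:,:,::-1])
print(delta([.5449,-.1978,.06]),manip.sense()["force"])
E
```

```text
t: 4.78
tcp_pos: [0.5326, -0.2011, 0.0612]
tool_rot: [0.443, 0.551, -0.444, 0.551]
force: [-3.8, -0.4, 8.5]
finger_gap: 0.15
t: 5.12
tcp_pos: [0.5401, -0.1995, 0.0612]
tool_rot: [0.444, 0.55, -0.443, 0.551]
force: [1.7, 3.6, 5.3]
finger_gap: 0.15
t: 5.45
tcp_pos: [0.5435, -0.1988, 0.0612]
tool_rot: [0.444, 0.55, -0.443, 0.551]
force: [-1.1, 1.6, 6.8]
finger_gap: 0.154
[ 0.1182403   0.16019042 -0.05967134] [-0.4096246   2.07173534  6.74805679]
```

View pics/w4.png

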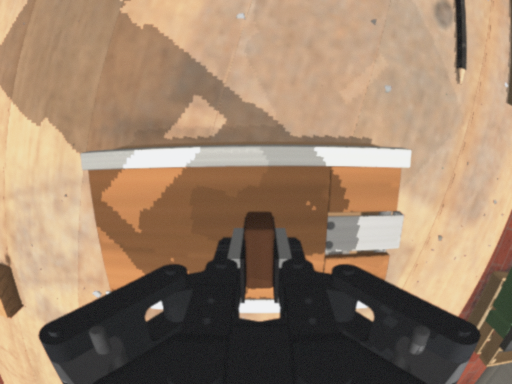

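The ledge force peaked and then dropped, so the tab has passed over. The cover now nearly reaches the rail ends, at x≈400. I'll press on to the hard stop and watch for the force rise.

```bash

python3 -m jog '{"linear":[[0,0.1,0],[0,0.2,0],[0,0.2,0]],"twist":[0,0,0],"claw":[-1,-1,-1]}' 60
python3 -m jog '{"linear":[[0,0.1,0],[0,0.2,0],[0,0.2,0]],"twist":[0,0,0],"claw":[-1,-1,-1]}' 60
```

```text
t: 5.75
tcp_pos: [0.5442, -0.1985, 0.0612]
tool_rot: [0.443, 0.551, -0.444, 0.55]
force: [-3.3, 0.3, 9.0]
finger_gap: 0.151
t: 6.0
tcp_pos: [0.5443, -0.1985, 0.0612]
tool_rot: [0.442, 0.552, -0.444, 0.55]
force: [-7.0, -2.2, 10.1]
finger_gap: 0.142
```

```bash

python3 -m jog '{"linear":[[0,0.1,0],[0,0.2,0],[0,0.3,0],[0,0.3,0]],"twist":[0,0,0,0],"claw":[-1,-1,-1,-1]}' 60
python3 -m jog '{"linear":[[0,0.2,0],[0,0.4,0],[0,0.4,0],[0,0.4,0]],"twist":[0,0,0,0],"claw":[-1,-1,-1,-1]}' 60
```

```text
t: 6.33
tcp_pos: [0.5444, -0.1984, 0.0611]
tool_rot: [0.44, 0.554, -0.445, 0.548]
force: [-15.1, -6.7, 14.2]
finger_gap: 0.149
t: 6.67
tcp_pos: [0.5445, -0.1983, 0.0611]
tool_rot: [0.438, 0.557, -0.447, 0.546]
force: [-23.3, -10.4, 18.7]
finger_gap: 0.151
```

This is a hard stop: position is fixed at x≈0.5445 while the force climbs to 25 N. I'll relax the push, open, and lift.

```bash

python3 -m jog '{"linear":[[0,-0.3,0],[0,-0.6,0],[0,-0.8,0],[0,-0.8,0]],"twist":[0,0,0,0],"claw":[-1,-1,-1,-1]}' 40
python3 -m jog '{"linear":[[0,0,0],[0,0,0],[0,0,0],[0,0,0],[0,0,0]],"twist":[0,0,0,0,0],"claw":[-0.4,-0.1,0,0,0]}' 40
python3 -m jog '{"linear":[[-1,0,0],[-3,0,0],[-6,0,0],[-9,0,0],[-12,0,0],[-12,0,0],[-12,0,0],[-12,0,0],[-12,0,0]],"twist":[0,0,0,0,0,0,0,0,0],"claw":[0,0,0,0,0,0,0,0,0]}'
python3 - <<'E'
from h import *
for n in ["wrist","scene","top"]:
    s=manip.snapshot(n);cv2.imwrite(f"pics/{n}5.png",s["pixels"][:,:,::-1])
E
```

```text
t: 7.0
tcp_pos: [0.5443, -0.1985, 0.0612]
tool_rot: [0.443, 0.551, -0.444, 0.55]
force: [-4.7, 0.3, 9.1]
finger_gap: 0.151
t: 7.42
tcp_pos: [0.5461, -0.1983, 0.06]
tool_rot: [0.444, 0.551, -0.444, 0.551]
force: [0.1, 0.2, -0.4]
finger_gap: 0.5
t: 8.17
tcp_pos: [0.545, -0.1978, 0.1792]
tool_rot: [0.444, 0.552, -0.444, 0.55]
force: [0.1, 0.0, -0.0]
finger_gap: 0.501
```

View pics/wrist5.png

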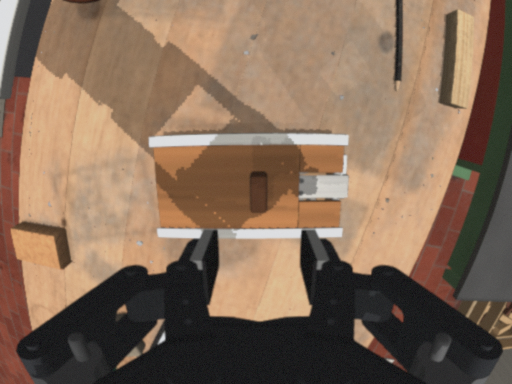

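View pics/scene5.png

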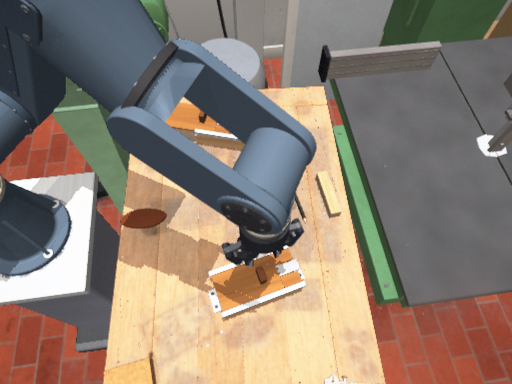

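Wrist view: the cover lies fully between the rails, the block is at (259,192), and the tab reaches the end wall at (347,186). In the scene view the box is closed, and the other cover's grip is still at about (203,116). One numeric check before I hand in.

```bash
python3 - <<'E'
from h import *
s=manip.snapshot("wrist");K=s["camera_matrix"]
def fr(u,v):
    d=np.array([u-K[0,2],v-K[1,2]]);r=np.hypot(*d);th=r/K[0,0]
    d=np.array([*(d/r*np.sin(th)),np.cos(th)]);return -s["R"].T@s["t"],s["R"].T@d
ax=np.array([np.cos(YAW),np.sin(YAW)])
cs=[plane(fr(*uv),.0555)[:2] for uv in [(150,142),(348,140),(158,233),(342,232)]]
c=np.mean(cs,0);b=plane(fr(259,193),.0805)[:2]
print(c,b,"block along axis mm",1e3*(b-c)@ax,1e3*(b-C)@ax)
a=cv2.imread("pics/scene0.png")[100:130,160:212].astype(int);d=cv2.imread("pics/scene5.png")[100:130,160:212].astype(int)
print("other box left part diff",np.abs(a-d).mean())
cv2.imwrite("pics/oth.png",cv2.resize(np.vstack([a,d]).astype(np.uint8),None,fx=8,fy=8))
z=s["pixels"][120:250,130:370,::-1];cv2.imwrite("pics/w5z.png",cv2.resize(z,None,fx=3,fy=3))
E
```

```text
[ 0.53582329 -0.20042094] [ 0.54514709 -0.19616073] block along axis mm 10.015861022153612 10.612018878001908
other box left part diff 34.19722222222222
```

View pics/oth.png

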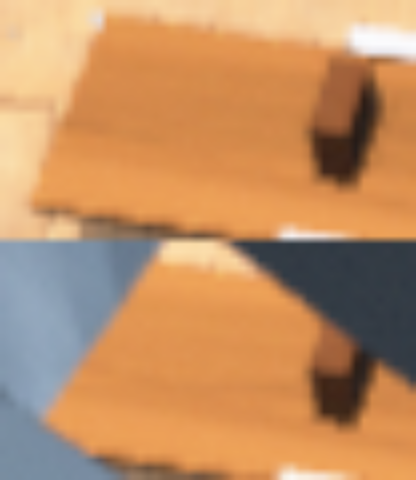

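View pics/w5z.png

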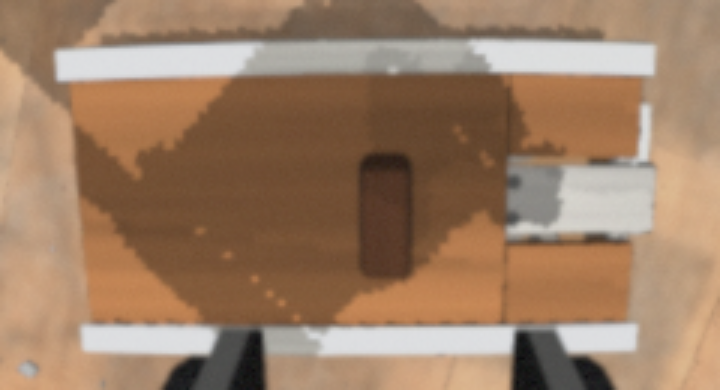

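The block sits 10.0 mm past the box centre, where 10 mm is fully home. The other cover's grip is at the same pixels as before; the image difference there comes only from the arm covering part of the view. Handing in.

```bash
python3 -c "
from station import manip
print(manip.sign_off())"
```

```text
the job is handed in; nothing more can be done
None
```

I closed the collet box: I pinched the grip block from above, slid the cover about 79 mm over the latch ledge to its hard stop, then let go and lifted clear. The job was handed in at about 8.3 s of the 32 s allowed.

- **At the stop:** the cover stayed at x ≈ 0.5445 m while the push rose to about 25 N. The push force rose at the ledge and then fell. I took that as the click, but did not see it directly.
- **After release:** the wrist camera puts the block 10.0 mm past the box centre (10.6 mm by my first estimate of the centre), against 10 mm when fully home. The tab lies over the end wall, and the tool force is about zero.
- **Other box:** its grip is at the same pixels as before. The arm partly hid it in the last scene picture, and I did not view the last top picture.

No check failed. The separate position measurements agreed to within about 1 to 2 mm.

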